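Load the tile warmer and hold its toggle at low heat

TASK

Load the tile warmer and run it: move the two ruri-blue round bar tiles from the oak block to the warmer plate, laying one between the rails beside the tile that is already there and then saddling the other on top, in the gap between those two; set them down gently and let none fall. The warmer heats only while its spring-loaded red toggle is held, so then push the toggle with the fingers until it stands upright at the green mark (low heat), not on to its far stop, which would craze the glaze, and finish while still holding it there. Leave the other things on the shelf where they are.

Things in the scene. Friction and masses are not known exactly. Their poses are not given: they have to be found in the camera images.
- warmer: tile warmer, fixed: grey enamelled base 130 mm (x) by 200 mm (y), 40 mm high, origin at the centre of its underside; x points away from the robot at yaw 0, y is along the tiles' length, z up. The aluminium hot plate lies on its +y part, the red toggle stands on its -y part, 100 mm from the plate's centre
- plate_centre (a point): centre of the hot plate's flat top, 50 mm above the shelf, warmer's axes. Plate 120 (x) by 100 mm (y), with a front and a back rail along y, 16 mm high, 6 mm thick, 77 mm apart inside (x = -38.5 to 38.5): two tiles side by side and 5 mm to spare; y ends are open. One tile lies at the back rail (+x); the front place (-x) is free. Tile centres: 18 mm above the plate, about 48 mm if saddled
- tile_plate_centre (a point): ruri-blue round bar tile, a solid glazed ceramic cylinder 36 mm in diameter and 60 mm long with flat bare cream ends, about 0.14 kg, lying; this point is its centre, its y axis runs along the cylinder. This one already lies on the warmer plate along the back rail; it can roll a few mm between the rails
- tile_plate: the tile already on the plate, same frame as tile_plate_centre
- tile_near_centre (a point): ruri-blue round bar tile, a solid glazed ceramic cylinder 36 mm in diameter and 60 mm long with flat bare cream ends, about 0.14 kg, lying; this point is its centre, its y axis runs along the cylinder. At the start it lies in the oak block's slot at x = -52 mm, centre 45 mm above the shelf
- tile_near: the tile in the block's -x slot, same frame as tile_near_centre
- tile_far_centre (a point): ruri-blue round bar tile, a solid glazed ceramic cylinder 36 mm in diameter and 60 mm long with flat bare cream ends, about 0.14 kg, lying; this point is its centre, its y axis runs along the cylinder. At the start it lies in the oak block's slot at x = +52 mm, centre 45 mm above the shelf
- tile_far: the tile in the block's +x slot, same frame as tile_far_centre
- toggle (a joint): angle of the red toggle about its pivot (along the warmer's y). 0 = released, leaning 0.45 rad towards the warmer's -x; 0.45 rad = upright, at the green mark (low heat); 0.8 rad = far stop, leaning to +x (boost, orange mark). Push it towards the warmer's +x: about 2 N at the tip starts it, 4 N holds it upright; let go, it springs back
- toggle_tip (a point): upper end of the red toggle lever, 50 mm from the pivot; the lever is a round bat, 9 mm thick at the foot and 14 mm near the tip
- toggle_pivot (a point): pivot of the toggle, 48 mm above the shelf, 8 mm above the switch panel, with the warmer's axes. A low black quadrant with white, green and orange marks stands 18 to 22 mm to the -y side of the pivot, up to 26 mm above it; nothing else stands near the lever
- oak_block: oak tile block, loose, 160 mm (x) by 46 mm (y) by 32 mm high, origin at the centre of its underside. Three slots 24 mm wide, 6 mm deep run across it along y at x = -52, 0 and +52 mm; tiles rest on the slot edges and overhang the block by about 7 mm at each end. The middle slot is empty; the block stays where it is
- tub: closed white polypropylene tub with pale blue lid, 112 mm across, 69 mm high, origin under its centre; bystander
- rib: flat orange-yellow kidney-shaped squeeze rib, about 50 by 100 mm, 6 mm thick, origin near its middle; bystander
- glaze_jar: blue glaze jar with black cap, 64 mm across, 85 mm high, origin under its centre; bystander
- brush: flat hake brush lying down, about 175 mm long along its x (bristles to +x), 47 mm wide, origin at the root of the handle; bystander
- cup: small cream porcelain cup, 72 mm across, 65 mm high, origin under its centre; bystander
- weight: brass knob weight, 48 mm across, 55 mm high, origin under its centre; bystander
Things that resemble listed ones, but are neither listed nor needed, are in the scene too. What is shaped like the tile_near but orange or pink is not meant.

How it is judged:
By the outcome, as a careful person would: the job done as asked, in the order asked, and still so for the second after the job is handed in, while the arm keeps its last pose, push and grip.
It also fails if it takes over 61 s, if anything falls off the work surface, if the arm or the gripper's body presses on something with over 40 N, if the wrist force passes 120 N, or if a joint passes its speed limit or range.

ROBOT

A 6-joint arm with a two-finger parallel gripper is mounted at the origin on the work surface. World frame = base frame: x ahead of the robot, y to its left, z up, the work surface at z = 0. Lengths are in mm, angles in rad, forces in N, time in s.
With the tool pointing down it reaches from about 250 to 775 mm from the base axis. Payload 4 kg.
Tool frame: the origin (TCP) lies midway between the tips of the shut fingers; the grasp point (between the pads) lies 19 mm behind it; z points along the fingers, y is the line along which they close (so a half turn about z gives the same grasp; the last joint's range is limited). The gripper opens to 85 mm and grips with 20 to 120 N. Pads are 22 mm wide; open, the fingers measure 114 mm over their backs; the gripper's body (76 mm by 85 mm) begins 54 mm behind the grasp point. The pads swing forward as they close: fully open they stand 13 mm farther back than shut.
Start: joints at [1.13, 0.087, 1.371, -0, 1.684, -0.103], TCP at [182.286, 518.931, 231.341] pointing down, gripper open.
Joint ranges: [-3.1, 3.1], [-0.76, 2.03], [0.27, 2.55], [-1.08, 4.22], [0.17, 2.65], [-2.57, 2.57]. Speed limits (rad/s): [2.79, 2.79, 3.14, 3.14, 3.14, 3.14].

INTERFACE

Orientations are given as a unit quaternion [w, x, y, z].
In Python, from bench import monitor, eyes, order gives the robot as it stands.
- The arm moves only by the tool drive_tool, never from a script. Its argument "motion" is a list of rows, each an object of numbers: "grip": the finger opening in m, from 0 to 0.0854; "x", "y", "z": the shift along the tool's x, y, z in m; "roll": the turn about the tool's z in rad. In form: [{"grip": .., "x": .., "y": .., "z": .., "roll": ..}, ...]. A call has 1 to 10 rows; each row shifts and turns the commanded pose from where the row before left it, along the tool's axes as they then stand; what a row does not reach is not made up. A row lasts 1/8 s, in which the tool goes at most 62.5 mm and 10.7 degrees, less where a joint would pass 70% of its speed; a pose out of reach is approached as far as the arm can. A call is refused whole if a number of a shift passes 0.0625 or a number of a turn 0.188, either way. A call with a gripper value outside its range is refused whole. The fingers move at their own pace and stop on an object; the grip force is fixed at half the most. Time passes only in rows, so rows that do not move let the fingers close. It gives the time, the measured TCP pose, the force, the opening and the grip force at its end, in the units of the state.
- monitor.read_state(): the state, without advancing time (a new reading comes with each control period).
- eyes.grab_frame(name): name is "side" or "top" or "wrist"; returns the picture (420x560x3 uint8, red, green, blue); there is no depth.
- eyes.get_calibration(name): a dict with "fx", "fy", "cx", "cy" (pixels), "world_to_cam" (4x4, takes a point from world to camera coordinates). Camera axes: x right, y up, looking along -z (the intrinsics and any distortion apply to the point x, -y, -z); pixel columns grow to the right and rows downward; lengths in mm; the calibration is good to about 2 mm. A picture is of the moment at which its call begins: read the wrist's pose just before it. get_calibration takes no time and is no camera call; for the wrist camera it gives the pose at the moment of the call.
- order.finish_job(): hands the job in; it is judged then, once.
Trained networks look in the newest picture that a camera, given by its name, has taken for a name from the list of things; names that differ only in an ending like _2 or _b are one class to them, and where a whole thing is asked for, a point or a joint stands for the part that bears it (a point fixed in the world has none). Each returns a list of dicts, best first, with "score" (0 to 1); they miss things now and then, are a little off and sometimes report something else, mostly with a low value. They report only what shows in the picture. A call takes as long as a camera call. They do not tell look-alikes from the thing itself.
- eyes.search_frame(camera, query): "extent" ([left, top, right, bottom] in pixels, round what is visible of it).
The state is a dict: "time": time; "q": joint angles; "dq": joint speeds; "joint_torque": joint torques, N m; "tcp_pos": TCP position; "tcp_rot": TCP orientation; "force": force on the tool from outside, world axes, zero at the start; "torque": the same for the moment, N m; "grip_width": finger opening in mm; "grasp_force": force on a finger pad.
Only numpy, scipy, OpenCV 4.12 (cv2) and the standard library are available. Lean on these libraries where they do the work, as an engineer would, in place of code of your own. Each camera call takes 0.05 s, during which the arm holds its last target. There are 200 camera calls.

## Working session

There is one attempt and no reset: what is moved stays moved. The work goes in short steps, Python scripts to look and compute and a tool call to move; the robot and the scene stay as the last step left them, time stands still between calls to the robot, and variables do not carry over. Pictures are saved under pics/ and viewed, at most 10 in all, crops included, and the job is handed in when it is done.

Besides the shell and the picture viewer there is one more tool, called after "Emit:" as a command line: name --argument value ..., lists and objects as JSON in quotes. drive_tool: Moves the arm, as the interface text tells. Its arguments: {"type":"object","properties":{"motion":{"type":"array","items":{"type":"object","properties":{"grip":{"type":"number"},"x":{"type":"number"},"y":{"type":"number"},"z":{"type":"number"},"roll":{"type":"number"}}}}},"required":["motion"]}

```bash
mkdir -p pics; ls; python3 - <<'E'
from bench import monitor, eyes
import cv2
s=monitor.read_state(); print(s['time'],s['tcp_pos'],s['tcp_rot'],s['grip_width'],s['force'])
for c in ['top','side']:
    f=eyes.grab_frame(c); cv2.imwrite(f'pics/{c}0.png',f[:,:,::-1])
    k=eyes.get_calibration(c); print(c,k)
    for q in ['tile_near','tile_plate','toggle','oak_block','warmer']:
        print(q,[(round(d['score'],2),[round(v) for v in d['extent']]) for d in eyes.search_frame(c,q)][:6])
E
```

```text
pics
0.0 [182.05885071 518.4506347  230.11044612] [-3.09499093e-04  1.68093478e-01  9.85770406e-01 -1.09232466e-03] 85.41469286012278 [0.47424167 0.21581684 0.18837487]
top {'fx': 381.3987301385104, 'fy': 381.3987301385104, 'cx': 275.35041900521145, 'cy': 206.27712544601738, 'world_to_cam': array([[ 2.68103959e-02, -9.99420341e-01,  2.09805934e-02,
        -3.68648365e+01],
       [ 9.90389997e-01,  2.94051237e-02,  1.35140641e-01,
        -5.56542344e+02],
       [-1.35679243e-01,  1.71557957e-02,  9.90604271e-01,
        -1.02730603e+03],
       [ 0.00000000e+00,  0.00000000e+00,  0.00000000e+00,
         1.00000000e+00]])}
tile_near [(0.87, [194, 270, 214, 282]), (0.85, [141, 232, 165, 256]), (0.71, [287, 186, 358, 244]), (0.52, [183, 221, 210, 246]), (0.44, [400, 152, 419, 167])]
tile_plate [(0.7, [305, 198, 327, 210]), (0.56, [183, 223, 208, 246])]
toggle []
oak_block [(0.98, [184, 189, 217, 247])]
warmer [(0.71, [283, 184, 362, 247]), (0.21, [82, 236, 119, 260])]
side {'fx': 402.9138773573573, 'fy': 402.9138773573573, 'cx': 285.3209643826474, 'cy': 215.5913991481959, 'world_to_cam': array([[ 9.94700523e-01, -1.02221993e-01,  1.10242451e-02,
        -5.64458679e+02],
       [ 6.94830032e-02,  7.47383623e-01,  6.60749448e-01,
        -8.38652277e+01],
       [-7.57824657e-02, -6.56481824e-01,  7.50525571e-01,
        -1.08570446e+03],
       [ 0.00000000e+00,  0.00000000e+00,  0.00000000e+00,
         1.00000000e+00]])}
tile_near [(0.74, [241, 165, 258, 182]), (0.63, [229, 147, 251, 167]), (0.55, [207, 177, 220, 199])]
tile_plate [(0.7, [282, 238, 299, 268]), (0.68, [248, 239, 321, 317])]
toggle []
oak_block [(0.65, [239, 171, 294, 197])]
warmer [(0.82, [246, 234, 318, 313])]
```

```bash
python3 - <<'E'
import cv2,numpy as np
a=cv2.imread('pics/top0.png');b=cv2.imread('pics/side0.png')
A=cv2.resize(a[140:300,110:430],None,fx=2.5,fy=2.5,interpolation=cv2.INTER_CUBIC)
cv2.imwrite('pics/topc.png',A)
B=cv2.resize(b[120:330,180:380],None,fx=2.8,fy=2.8,interpolation=cv2.INTER_CUBIC)
cv2.imwrite('pics/sidec.png',B)
E
```

```text
(no output)
```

View pics/topc.png

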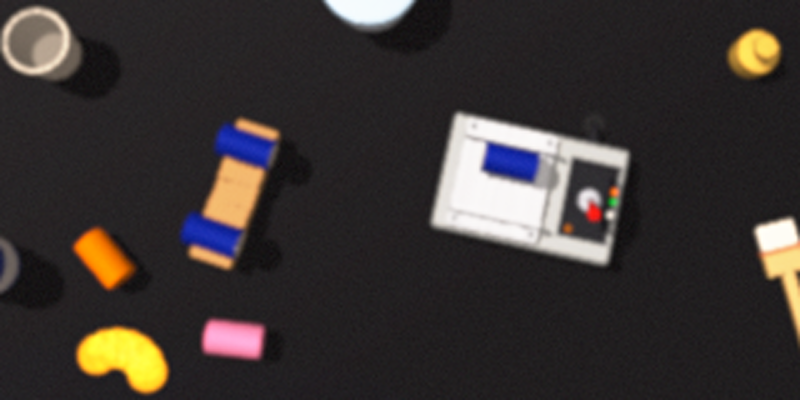

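View pics/sidec.png

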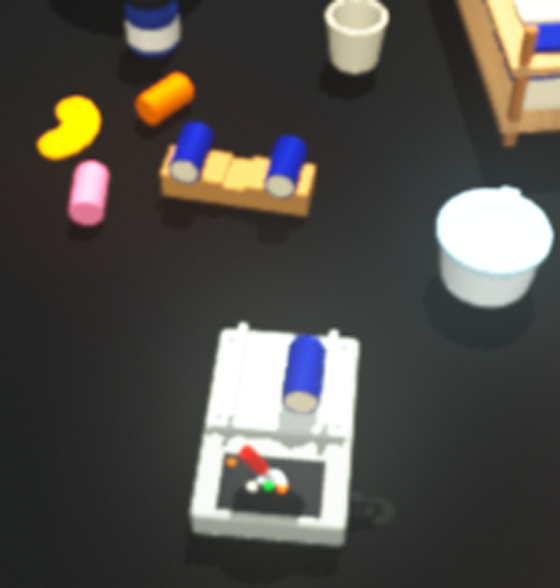

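The top crop shows the blue tiles on the oak block at full pixels (195,234) and (209,198), and the plate tile at about (315,204). The pink tile at (203,276) and the orange tile at (152,243) are look-alikes on the bench, so they're not meant. The toggle is red, at about (347,225), and leans towards -x.

```bash
cat > h.py <<'E'
import numpy as np, cv2
from scipy.optimize import least_squares
def proj(k,P):
    P=np.atleast_2d(P); c=P@k['world_to_cam'][:3,:3].T+k['world_to_cam'][:3,3]
    return np.c_[k['fx']*c[:,0]/-c[:,2]+k['cx'], -k['fy']*c[:,1]/-c[:,2]+k['cy']]
def place(x,y,yaw,L):
    c,s=np.cos(yaw),np.sin(yaw); L=np.asarray(L,float)
    return np.c_[x+c*L[:,0]-s*L[:,1], y+s*L[:,0]+c*L[:,1], L[:,2]]
th=np.linspace(0,2*np.pi,60,endpoint=False)
def tile(k,x,y,yaw,z):   # polygon of the visible lateral surface
    C=-k['world_to_cam'][:3,:3].T@k['world_to_cam'][:3,3]
    n=np.c_[np.cos(th)*np.cos(yaw),np.cos(th)*np.sin(yaw),np.sin(th)]
    v=n@(C-[x,y,z])>18; ax=30*np.array([-np.sin(yaw),np.cos(yaw),0]); p=18*n[v]+[x,y,z]
    return cv2.convexHull(proj(k,np.r_[p+ax,p-ax]).astype(np.float32))
def box(k,x,y,yaw,h=(65,100,40)):
    L=[(a*h[0],b*h[1],c) for a in(-1,1) for b in(-1,1) for c in(0,h[2])]
    return cv2.convexHull(proj(k,place(x,y,yaw,L)).astype(np.float32))
def mom(m):
    a=m['m00']; return np.array([m['m10']/a,m['m01']/a]),np.array([m['mu20'],m['mu11'],m['mu02']])/a
def blue(f):
    f=f.astype(int); return ((f[...,2]>f[...,0]*1.8+15)&(f[...,2]>f[...,1]*1.6+10)&(f[...,2]>60)).astype(np.uint8)
def blobs(m,amin):
    n,l,st,ce=cv2.connectedComponentsWithStats(m)
    return [((l==i).astype(np.uint8),ce[i],st[i,4]) for i in range(1,n) if st[i,4]>amin]
def fit(k,mask,poly,p0):
    c0,u0=mom(cv2.moments(mask,True))
    def r(p):
        c,u=mom(cv2.moments(poly(k,*p))); return np.r_[c-c0,(u-u0)/np.sqrt(u0[0]+u0[2])/2]
    o=least_squares(r,p0,x_scale=[10,10,.1],diff_step=1e-4); return o.x,np.round(o.fun,2)
E
python3 - <<'E'
from h import *
from bench import eyes
for c in ['top','side']:
    f=cv2.imread(f'pics/{c}0.png')[:,:,::-1]; k=eyes.get_calibration(c)
    bl=blobs(blue(f),120)
    print(c,[(b[1].round(1),b[2]) for b in bl])
    for m,ce,a in bl:
        for z in (45,68):
            best=min(((fit(k,m,lambda k,x,y,w:tile(k,x,y,w,z),[*xy,-.2]) for xy in [(550,0),(480,240)])),key=lambda t:abs(t[1]).sum())
            print(z,ce.round(),best[0].round(3),best[1])
    w=((f.min(2)>110)&(np.ptp(f,axis=2)<45)).astype(np.uint8)
    for m,ce,a in blobs(w,400): print('white',ce.round(),a)
E
```

```text
top [(array([55.4, 72.7]), np.int32(392)), (array([75.1, 73.7]), np.int32(392)), (array([114.4,  75.1]), np.int32(380)), (array([133.9,  75.8]), np.int32(378)), (array([172.9,  77. ]), np.int32(358)), (array([334. ,  94.1]), np.int32(309)), (array([348. ,  94.7]), np.int32(370)), (array([363. ,  95.1]), np.int32(377)), (array([377.5,  95.6]), np.int32(373)), (array([392.1,  96.5]), np.int32(378)), (array([ 16.6, 125.8]), np.int32(148)), (array([206.4, 197.9]), np.int32(238)), (array([314. , 204.4]), np.int32(221)), (array([192.9, 233.2]), np.int32(243)), (array([553.3, 281.2]), np.int32(446))]
45 [55. 73.] [922.239 622.187  -1.601] [-0.    0.   -0.15  0.21 -0.82]
68 [55. 73.] [911.016 608.48   -1.606] [-0.    0.   -0.1   0.2  -0.71]
45 [75. 74.] [921.251 565.824  -1.592] [-0.    0.   -0.19  0.17 -0.81]
68 [75. 74.] [910.044 553.353  -1.596] [-0.    0.   -0.14  0.16 -0.7 ]
45 [114.  75.] [921.272 453.591  -1.632] [-0.    0.   -0.22  0.09 -0.76]
68 [114.  75.] [910.045 443.578  -1.633] [-0.    0.   -0.18  0.08 -0.65]
45 [134.  76.] [921.022 397.458  -1.592] [-0.    0.   -0.23  0.13 -0.
[... 3547 characters left out ...]
 0.43 -0.12  1.02]
45 [426. 278.] [ 8.88662e+02 -2.13815e+02  5.60000e-01] [ 0.01  0.04 -3.35 -0.74 -3.46]
68 [426. 278.] [ 8.77526e+02 -2.27541e+02  5.47000e-01] [ 0.01  0.03 -3.29 -0.7  -3.39]
45 [438. 309.] [ 885.161 -295.574   -1.697] [ 0.01  0.03 -3.46  0.47  0.04]
68 [438. 309.] [ 874.094 -306.76    -1.755] [ 0.01  0.03 -3.31  0.56  0.1 ]
45 [445. 326.] [ 885.367 -339.169   -1.759] [ 0.01  0.03 -3.59  0.62  0.09]
68 [445. 326.] [ 874.191 -349.351   -1.756] [ 0.01  0.03 -3.44  0.62  0.14]
white [145.   7.] 412
white [187.   5.] 439
white [229.   6.] 404
white [310.  86.] 628
white [228.  87.] 1630
white [307. 131.] 479
white [454. 257.] 4795
white [355. 207.] 1421
white [279. 274.] 3011
```

```bash
cat >> h.py <<'E'
def axes(s):
    from scipy.spatial.transform import Rotation as R
    q=s['tcp_rot']; return R.from_quat([q[1],q[2],q[3],q[0]]).as_matrix()
def goto(s,P,ang):  # ang: wanted world angle of tool y (mod pi)
    M=axes(s); d=M.T@(np.array(P)-s['tcp_pos']); a=np.arctan2(M[1,1],M[0,1])
    da=(ang-a+np.pi/2)%np.pi-np.pi/2
    print('t',round(s['time'],2),'tcp',np.round(s['tcp_pos'],1),'yang',round(a,3),'tilt',np.round(M[:2,2],4),'F',np.round(s['force'],1),'w',round(s['grip_width'],1),'gf',np.round(s['grasp_force'],1),
      '\n -> shift tool mm',d.round(1),'roll',round(-da,3))
E
python3 - <<'E'
from h import *
from bench import eyes,monitor
s=monitor.read_state(); M=axes(s)
k=eyes.get_calibration('wrist'); W=k['world_to_cam']; C=-W[:3,:3].T@W[:3,3]
print(k['fx'],'cam in tool',(M.T@(C-s['tcp_pos'])).round(1),'view dir in tool',(M.T@(-W[2,:3])).round(3))
goto(s,[520,190,230],1.27)
k=eyes.get_calibration('top'); f=cv2.imread('pics/top0.png')[:,:,::-1]
w=((f.max(2)>60)).astype(np.uint8)
for m,ce,a in blobs(w,400):
    if 300<ce[0]<335 and 200<ce[1]<230:
        h=[c for c in cv2.findContours(m,0,2)[0]][0]; m2=np.zeros_like(m); cv2.fillPoly(m2,[cv2.convexHull(h)],1)
        x,r=fit(k,m2,box,[540,-150,-.25]); print('warmer',x.round(3),r,'plate',place(*x,[(0,50,50)]).round(1),'pivot',place(*x,[(0,-50,48)]).round(1))
E
```

```text
322.9191992180466 cam in tool [  85.2   -0.2 -142.4] view dir in tool [-0.329  0.     0.944]
t 0.6 tcp [182.3 518.9 231.4] yang 1.233 tilt [0.0001 0.0001] F [ 0.7  0.5 -0.2] w 85.4 gf 0.0 
 -> shift tool mm [-427.6 -198.4    1.3] roll -0.037
warmer [ 5.38655e+02 -1.51648e+02 -1.94000e-01] [ 0.    0.   -0.52 -0.09 -0.36] plate [[ 548.3 -102.6   50. ]] pivot [[ 529.  -200.7   48. ]]
```

Emit:
drive_tool --motion '[{"x":-0.0535,"y":-0.0248,"z":0.004,"grip":0.0854},{"x":-0.0535,"y":-0.0248,"z":0.004,"grip":0.0854},{"x":-0.0535,"y":-0.0248,"z":0.004,"grip":0.0854},{"x":-0.0535,"y":-0.0248,"z":0.004,"grip":0.0854},{"x":-0.0535,"y":-0.0248,"z":0.004,"grip":0.0854},{"x":-0.0535,"y":-0.0248,"z":0.004,"grip":0.0854},{"x":-0.0535,"y":-0.0248,"z":0.004,"grip":0.0854},{"x":-0.0535,"y":-0.0248,"z":0.004,"grip":0.0854},{"roll":-0.037,"grip":0.0854},{"grip":0.0854}]'

```text
schema error: expected keys grip, x, y, z, roll
```

```bash
cat > w.py <<'E'
import sys
from h import *
from bench import eyes,monitor
s=monitor.read_state(); k=eyes.get_calibration('wrist'); f=eyes.grab_frame('wrist')
cv2.imwrite(f'pics/{sys.argv[1]}.png',f[:,:,::-1]); np.save(f'pics/{sys.argv[1]}.npy',k,allow_pickle=True)
goto(s,[520,190,200],1.27)
zs=[float(z) for z in sys.argv[2].split(',')]; g=[float(v) for v in sys.argv[3].split(',')]
for m,ce,a in blobs(blue(f),500):
    for z in zs:
        x,r=fit(k,m,lambda k,x,y,w:tile(k,x,y,w,z),g); print(ce.round(),a,z,x.round(3),r)
E
python3 w.py w1 45 520,190,-.3
```

```text
t 0.6 tcp [182.3 518.9 231.4] yang 1.233 tilt [0.0001 0.0001] F [ 0.7  0.5 -0.2] w 85.4 gf 0.0 
 -> shift tool mm [-427.6 -198.4   31.3] roll -0.037
[291. 366.] 856 45.0 [ 4.20660e+02  4.54863e+02 -2.74000e-01] [-0.    0.01  0.33  0.09  1.3 ]
```

View pics/w1.png

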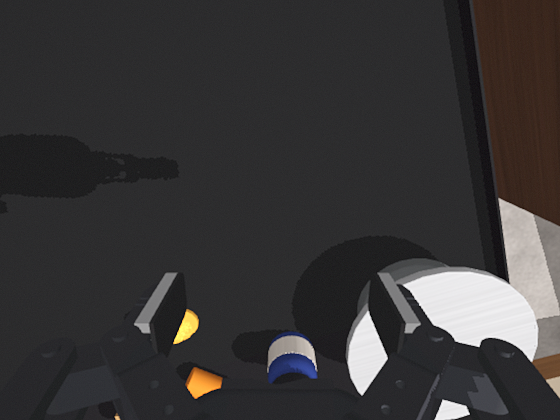

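The wrist frame is still from the start pose because the move was refused. It shows the jar, the orange look-alike and a white round object off to the right, and my path runs away from that object.

Emit:
drive_tool --motion '[{"x":-0.0535,"y":-0.0248,"z":0.004,"roll":0,"grip":0.0854},{"x":-0.0535,"y":-0.0248,"z":0.004,"roll":0,"grip":0.0854},{"x":-0.0535,"y":-0.0248,"z":0.004,"roll":0,"grip":0.0854},{"x":-0.0535,"y":-0.0248,"z":0.004,"roll":0,"grip":0.0854},{"x":-0.0535,"y":-0.0248,"z":0.004,"roll":0,"grip":0.0854},{"x":-0.0535,"y":-0.0248,"z":0.004,"roll":0,"grip":0.0854},{"x":-0.0535,"y":-0.0248,"z":0.004,"roll":0,"grip":0.0854},{"x":-0.0535,"y":-0.0248,"z":0.004,"roll":0,"grip":0.0854},{"x":0,"y":0,"z":0,"roll":-0.037,"grip":0.0854},{"x":0,"y":0,"z":0,"roll":0,"grip":0.0854}]'

```text
time: 1.9
tcp_pos: [520.1, 190.0, 199.2]
tcp_rot: [-0.0, 0.15, 0.989, 0.0]
force: [0.0, -0.4, -0.0]
grip_width: 85.1
grasp_force: 0.0
```

```bash
python3 w.py w2 45 520,190,-.3
```

```text
t 1.9 tcp [520.1 190.  199.2] yang 1.269 tilt [-0.0008  0.0007] F [ 0.  -0.4 -0. ] w 85.1 gf 0.0 
 -> shift tool mm [ 0.1 -0.1 -0.8] roll -0.001
[538.  19.] 1261 45.0 [443.837 431.4    -0.948] [-0.18  0.7  10.12  1.49  9.51]
[267. 138.] 2730 45.0 [ 4.70937e+02  1.96717e+02 -3.03000e-01] [-0.    0.    0.02 -0.    0.16]
[268. 243.] 2162 45.0 [ 5.70524e+02  1.65375e+02 -2.95000e-01] [-0.   -0.   -0.09  0.01  0.14]
[453. 412.] 513 45.0 [848.92  309.002  -1.075] [-0.    0.19  2.88  3.08  5.27]
```

View pics/w2.png

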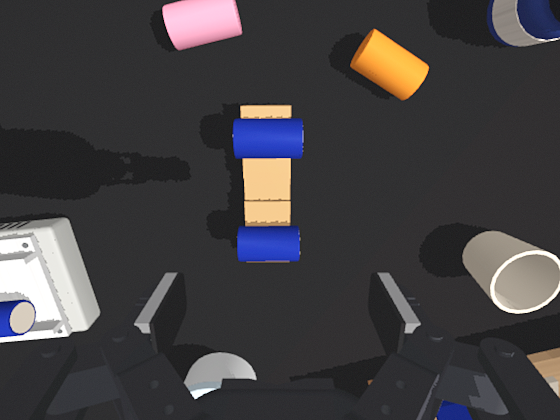

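The wrist picture shows the near tile at (267,138) and the far tile at (268,243), both blue. They are 104 mm apart, which fits the slot spacing. The pink and orange tiles lie off the block. I'll go down to look above the near tile.

Emit:
drive_tool --motion '[{"x":0.024,"y":-0.0033,"z":0.04,"roll":0,"grip":0.0854},{"x":0.024,"y":-0.0033,"z":0.04,"roll":0,"grip":0.0854},{"x":0,"y":0,"z":0.02,"roll":0.028,"grip":0.0854},{"x":0,"y":0,"z":0,"roll":0,"grip":0.0854}]'

```text
time: 2.45
tcp_pos: [470.1, 198.8, 97.9]
tcp_rot: [-0.002, 0.162, 0.987, -0.001]
force: [0.0, -0.2, -0.4]
grip_width: 85.4
grasp_force: 0.0
```

```bash
python3 w.py w3 45 472,198,-.3
```

```text
t 2.45 tcp [470.1 198.8  97.9] yang 1.245 tilt [-0.0035 -0.0008] F [ 0.  -0.2 -0.4] w 85.4 gf 0.0 
 -> shift tool mm [ -49.8    7.4 -102.3] roll -0.025
[274. 236.] 5216 45.0 [ 4.71144e+02  1.96689e+02 -3.01000e-01] [-0.    0.    0.01  0.01  0.19]
[277. 358.] 3715 45.0 [ 5.67602e+02  1.66147e+02 -3.12000e-01] [-0.    0.02  0.66 -0.01  0.99]
```

View pics/w3.png

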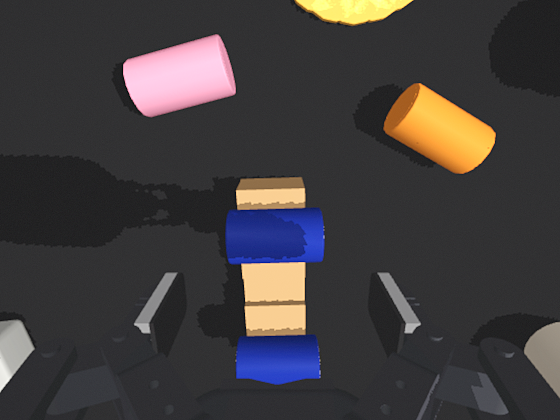

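The frame shows the near tile at (274,236), centred between the pads at columns 157 and 397. The fit agrees with the last one to within 0.3 mm, so I'm grasping.

Emit:
drive_tool --motion '[{"x":-0.0014,"y":-0.0015,"z":0.03,"roll":-0.028,"grip":0.0854},{"x":0,"y":0,"z":0.025,"roll":0,"grip":0.0854},{"x":0,"y":0,"z":0.015,"roll":0,"grip":0.0854},{"x":0,"y":0,"z":0,"roll":0,"grip":0.0854},{"x":0,"y":0,"z":0,"roll":0,"grip":0.05},{"x":0,"y":0,"z":0,"roll":0,"grip":0.05},{"x":0,"y":0,"z":0,"roll":0,"grip":0.05},{"x":0,"y":0,"z":0,"roll":0,"grip":0.05}]'

```text
time: 3.5
tcp_pos: [474.7, 196.5, 31.2]
tcp_rot: [0.002, 0.15, 0.989, 0.001]
force: [-0.5, 1.5, 5.3]
grip_width: 59.2
grasp_force: 64.8
```

```bash
python3 w.py w4 45 472,198,-.3
```

```text
t 3.5 tcp [474.7 196.5  31.2] yang 1.27 tilt [0.0034 0.0013] F [-0.5  1.5  5.3] w 59.2 gf 64.8 
 -> shift tool mm [ -45.7    7.6 -168.7] roll 0.0
[277. 286.] 11316 45.0 [ 4.71230e+02  1.97335e+02 -3.05000e-01] [0.   0.03 0.51 0.01 0.25]
```

Emit:
drive_tool --motion '[{"x":0,"y":0,"z":-0.02,"roll":0,"grip":0.05},{"x":0,"y":0,"z":-0.06,"roll":0,"grip":0.05},{"x":0,"y":0,"z":-0.06,"roll":0,"grip":0.05},{"x":0,"y":0,"z":0,"roll":0,"grip":0.05}]'

```text
time: 4.05
tcp_pos: [476.7, 196.8, 175.8]
tcp_rot: [0.006, 0.15, 0.989, 0.003]
force: [0.3, -0.6, -1.2]
grip_width: 59.0
grasp_force: 65.5
```

```bash
python3 w.py w5 185,190 472,198,-.3; python3 -c "
from bench import monitor
for i in range(3): s=monitor.read_state(); print(s['tcp_pos'],s['q'])"
```

```text
t 4.05 tcp [476.7 196.8 175.8] yang 1.27 tilt [0.0124 0.0035] F [ 0.3 -0.6 -1.2] w 59.0 gf 65.5 
 -> shift tool mm [-43.7   6.5 -23.7] roll 0.0
[548.  56.] 1585 185.0 [413.898 318.48   -1.049] [-1.66 10.69 42.05 12.62 40.27]
[548.  56.] 1585 190.0 [413.72  314.476  -1.045] [-1.91 12.56 45.61 13.85 43.96]
[277. 286.] 11352 185.0 [ 4.76167e+02  1.96726e+02 -3.04000e-01] [-0.   -0.04 -0.82 -0.01 -0.2 ]
[277. 286.] 11352 190.0 [ 4.73020e+02  1.97656e+02 -3.06000e-01] [0.   0.04 0.72 0.01 0.23]
[  7. 368.] 524 185.0 [478.297  52.965   0.872] [ 0.76  4.33 20.64 -7.1  26.53]
[  7. 368.] 524 190.0 [475.344  59.451   0.871] [ 0.89  5.13 22.41 -7.8  29.19]
[474.75338715 196.26597491 171.99779652] [ 2.81637472e-01  2.16598880e-02  1.55715103e+00 -4.40602704e-05
  1.55694593e+00 -9.88305954e-01]
[474.75338715 196.26597491 171.99779652] [ 2.81637472e-01  2.16598880e-02  1.55715103e+00 -4.40602704e-05
  1.55694593e+00 -9.88305954e-01]
[474.75338715 196.26597491 171.99779652] [ 2.81637472e-01  2.16598880e-02  1.55715103e+00 -4.40602704e-05
  1.55694593e+00 -9.88305954e-01]
```

View pics/w5.png

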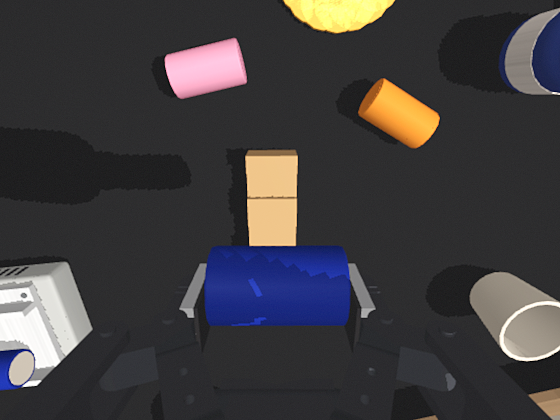

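The near tile is held at (277,286) and the block stays with its slot empty. Next I'll look at the warmer, aligned with it.

Emit:
drive_tool --motion '[{"x":-0.0266,"y":-0.037,"z":-0.00725,"roll":0,"grip":0.05},{"x":-0.0266,"y":-0.037,"z":-0.00725,"roll":0,"grip":0.05},{"x":-0.0266,"y":-0.037,"z":-0.00725,"roll":0,"grip":0.05},{"x":-0.0266,"y":-0.037,"z":-0.00725,"roll":0,"grip":0.05},{"x":-0.0266,"y":-0.037,"z":-0.00725,"roll":0,"grip":0.05},{"x":-0.0266,"y":-0.037,"z":-0.00725,"roll":0,"grip":0.05},{"x":-0.0266,"y":-0.037,"z":-0.00725,"roll":0,"grip":0.05},{"x":-0.0266,"y":-0.037,"z":-0.00725,"roll":0,"grip":0.05},{"x":0,"y":0,"z":0,"roll":-0.1,"grip":0.05},{"x":0,"y":0,"z":0,"roll":0,"grip":0.05}]'

```text
time: 5.35
tcp_pos: [587.9, -150.1, 223.8]
tcp_rot: [-0.003, 0.101, 0.995, 0.001]
force: [-0.9, -0.0, -2.1]
grip_width: 59.5
grasp_force: 65.4
```

Emit:
drive_tool --motion '[{"x":0,"y":0,"z":0,"roll":0,"grip":0.05}]'

```text
time: 5.48
tcp_pos: [588.2, -149.1, 225.4]
tcp_rot: [-0.002, 0.101, 0.995, 0.0]
force: [1.4, 0.2, -1.0]
grip_width: 59.0
grasp_force: 65.4
```

```bash
python3 w.py w6 68 560,-120,-.2; python3 - <<'E'
import cv2,numpy as np
a=cv2.imread('pics/w6.png'); cv2.imwrite('pics/w6b.png',cv2.resize(a[:340],(784,476)))
E
```

```text
t 5.47 tcp [ 588.2 -149.1  225.4] yang 1.369 tilt [-0.0032  0.0013] F [ 1.4  0.2 -1. ] w 59.0 gf 65.4 
 -> shift tool mm [134.7 318.6  26. ] roll 0.099
[298. 155.] 2503 68.0 [ 5.58833e+02 -1.24312e+02 -2.09000e-01] [0.   0.01 0.45 0.03 0.21]
[277. 286.] 11341 68.0 [ 692.22  -170.423   -3.343] [-0.000e+00 -1.200e-01 -1.491e+01  1.000e-02 -4.480e+00]
```

View pics/w6b.png

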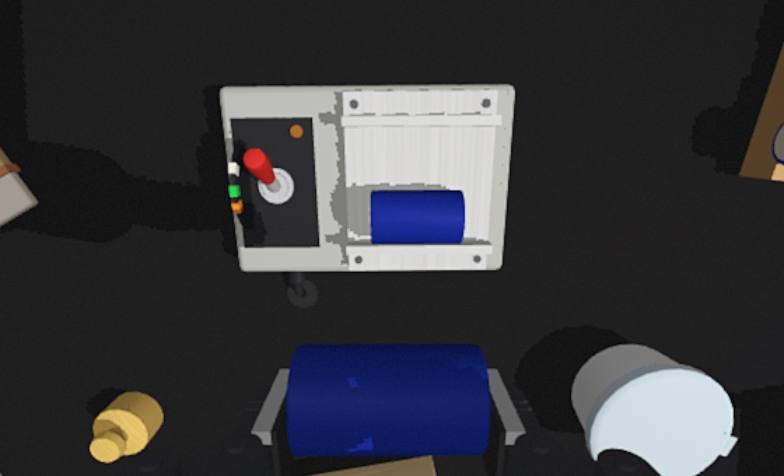

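The crop (1.4x) shows the warmer with its toggle at (258,165) leaning to -x, and the plate tile at (417,217) by the back rail. The front place at about y=150 is free.

```bash
python3 - <<'E'
from h import *
k=np.load('pics/w6.npy',allow_pickle=True).item(); f=cv2.imread('pics/w6.png')[:,:,::-1]
m=(f.max(2)>75).astype(np.uint8); m[225:]=0
m,ce,a=max(blobs(m,400),key=lambda b:b[2]); h=cv2.convexHull(np.concatenate(cv2.findContours(m,0,2)[0])); m2=np.zeros_like(m); cv2.fillPoly(m2,[h],1)
def box2(k,x,y,w):
    L=[(a*65,b*100,c) for a in(-1,1) for b in(-1,1) for c in(0,40)]+[(a*60,b,50) for a in(-1,1) for b in(0,100)]+[(a*44.5,b,66) for a in(-1,1) for b in(0,100)]
    return cv2.convexHull(proj(k,place(x,y,w,L)).astype(np.float32))
for pf in (box,box2):
    x,r=fit(k,m2,pf,[540,-150,-.2]); print(x.round(3),r,'plate',place(*x,[(0,50,50)]).round(1),'pivot',place(*x,[(0,-50,48)]).round(1))
    print('base40',(proj(k,place(*x,[(-65,-100,40),(-65,100,40),(65,100,40),(65,-100,40)]))*1.4).round(0).tolist())
    print('rails inner top, y0/100',(proj(k,place(*x,[(-38.5,0,66),(-38.5,100,66),(38.5,0,66),(38.5,100,66)]))*1.4).round(0).tolist(), 'tip',(proj(k,place(*x,[(-50*np.sin(.45),-50,48+50*np.cos(.45))]))*1.4).round(0), 'pivot',(proj(k,place(*x,[(0,-50,48)]))*1.4).round(0))
    t=np.array([558.8,-124.3]); p=place(*x,[(0,50,50)])[0,:2]; c,s=np.cos(x[2]),np.sin(x[2]); print('tile local',(np.array([[c,s],[-s,c]])@(t-p)).round(1))
E
```

```text
[ 5.34079e+02 -1.51983e+02 -1.93000e-01] [ 0.    0.03  0.44 -0.01  0.22] plate [[ 543.7 -102.9   50. ]] pivot [[ 524.5 -201.    48. ]]
base40 [[215.0, 85.0], [517.0, 82.0], [503.0, 271.0], [238.0, 273.0]]
rails inner top, y0/100 [[365.0, 125.0], [525.0, 124.0], [368.0, 245.0], [515.0, 244.0]] tip [[278. 155.]] pivot [[296. 185.]]
tile local [ 18.9 -18.1]
[ 5.33493e+02 -1.55272e+02 -1.78000e-01] [-0.04  0.11  2.   -0.22  0.16] plate [[ 542.4 -106.1   50. ]] pivot [[ 524.6 -204.5   48. ]]
base40 [[209.0, 87.0], [511.0, 80.0], [500.0, 269.0], [235.0, 275.0]]
rails inner top, y0/100 [[359.0, 125.0], [519.0, 121.0], [364.0, 245.0], [511.0, 242.0]] tip [[272. 157.]] pivot [[291. 187.]]
tile local [ 19.4 -15. ]
```

Held against the picture, the rails and pivot sit 14 mm further towards -y than I assumed. That puts the plate centre at local y=+36 and the pivot at -64, 100 mm apart as given. Now I'll hover over the front place.

Emit:
drive_tool --motion '[{"x":0.034,"y":0.0094,"z":0.02,"roll":-0.009,"grip":0.05},{"x":0.0337,"y":0.0093,"z":0.03,"roll":0,"grip":0.05},{"x":0,"y":0,"z":0.04,"roll":0,"grip":0.05},{"x":0,"y":0,"z":0.035,"roll":0,"grip":0.05},{"x":0,"y":0,"z":0,"roll":0,"grip":0.05},{"x":0,"y":0,"z":0,"roll":0,"grip":0.05}]'

```text
time: 6.28
tcp_pos: [527.1, -118.2, 103.9]
tcp_rot: [0.001, 0.096, 0.995, -0.0]
force: [0.2, -0.8, -1.5]
grip_width: 58.8
grasp_force: 65.3
```

```bash
python3 w.py w7 113.8,68 540,-120,-.2; python3 - <<'E'
from h import *
from bench import eyes,monitor
goto(monitor.read_state(),[525.3,-117.7,55],1.378)
f=eyes.grab_frame('side'); k=eyes.get_calibration('side'); a=cv2.resize(f[200:320,200:360],None,fx=2.4,fy=2.4)[:,:,::-1]
b=cv2.imread('pics/w7.png'); b=cv2.resize(b[20:,60:500],(415,377)); c=np.zeros((377,800,3),np.uint8); c[:288,:384]=a; c[:,385:]=b
cv2.imwrite('pics/c7.png',c)
E
```

```text
t 6.28 tcp [ 527.1 -118.2  103.9] yang 1.379 tilt [ 0.0023 -0.0007] F [ 0.2 -0.8 -1.5] w 58.8 gf 65.3 
 -> shift tool mm [ 65.3 301.2 -96.4] roll 0.109
[277. 286.] 11220 113.8 [ 5.26442e+02 -1.18212e+02 -1.92000e-01] [-0.   -0.02 -0.52  0.   -0.03]
[277. 286.] 11220 68.0 [ 5.55650e+02 -1.23869e+02 -1.92000e-01] [-0.   -0.22 -8.89 -0.   -2.46]
t 6.33 tcp [ 527.6 -118.5  104.6] yang 1.379 tilt [ 0.0038 -0.0012] F [ 0.7  0.1 -1.2] w 58.9 gf 65.3 
 -> shift tool mm [ 2.6  0.3 49.6] roll 0.001
```

View pics/c7.png

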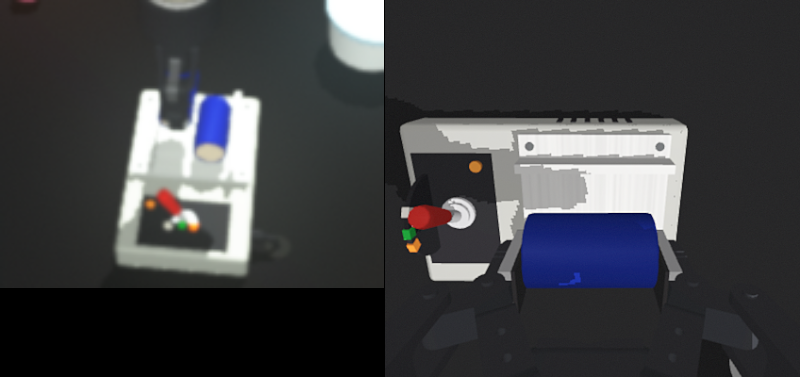

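The tile hangs over the front place with the rails clear of it, on the left of the plate in the side view. I'll descend gently now.

Emit:
drive_tool --motion '[{"x":0.0024,"y":0.0003,"z":0.02,"roll":0,"grip":0.05},{"x":0,"y":0,"z":0.015,"roll":0,"grip":0.05},{"x":0,"y":0,"z":0.006,"roll":0,"grip":0.05},{"x":0,"y":0,"z":0.004,"roll":0,"grip":0.05},{"x":0,"y":0,"z":0,"roll":0,"grip":0.05},{"x":0,"y":0,"z":0,"roll":0,"grip":0.05}]'

```text
time: 7.12
tcp_pos: [524.3, -117.6, 57.9]
tcp_rot: [0.001, 0.096, 0.995, -0.0]
force: [0.0, -0.2, -1.4]
grip_width: 59.3
grasp_force: 65.5
```

Emit:
drive_tool --motion '[{"x":0,"y":0,"z":0.002,"roll":0,"grip":0.05},{"x":0,"y":0,"z":0,"roll":0,"grip":0.05}]'

```text
time: 7.38
tcp_pos: [523.8, -117.5, 55.2]
tcp_rot: [-0.0, 0.096, 0.995, 0.0]
force: [0.2, 0.8, -1.8]
grip_width: 59.1
grasp_force: 65.5
```

Emit:
drive_tool --motion '[{"x":-0.001,"y":0,"z":0.001,"roll":0,"grip":0.05},{"x":0,"y":0,"z":0.001,"roll":0,"grip":0.05},{"x":0,"y":0,"z":0,"roll":0,"grip":0.05}]'

```text
time: 7.75
tcp_pos: [525.1, -117.7, 54.1]
tcp_rot: [0.0, 0.096, 0.995, -0.0]
force: [-1.9, 0.8, 3.7]
grip_width: 58.6
grasp_force: 66.1
```

Contact is felt: the vertical force has gone from -1.8 N to +3.7 N. Releasing and rising.

Emit:
drive_tool --motion '[{"x":0,"y":0,"z":0,"roll":0,"grip":0.07},{"x":0,"y":0,"z":0,"roll":0,"grip":0.08},{"x":0,"y":0,"z":0,"roll":0,"grip":0.08},{"x":0,"y":0,"z":-0.02,"roll":0,"grip":0.08},{"x":0,"y":0,"z":-0.06,"roll":0,"grip":0.08},{"x":-0.03,"y":-0.01,"z":-0.05,"roll":0,"grip":0.08},{"x":-0.03,"y":-0.01,"z":-0.04,"roll":0,"grip":0.08},{"x":0,"y":0,"z":0,"roll":0,"grip":0.08},{"x":0,"y":0,"z":0,"roll":0,"grip":0.08},{"x":0,"y":0,"z":0,"roll":0,"grip":0.08}]'

```text
time: 9.0
tcp_pos: [578.6, -148.1, 221.0]
tcp_rot: [-0.002, 0.096, 0.995, 0.001]
force: [0.6, 0.2, 0.7]
grip_width: 80.1
grasp_force: 0.0
```

```bash
python3 w.py w8 68 540,-120,-.2; python3 - <<'E'
from h import *
k=np.load('pics/w8.npy',allow_pickle=True).item(); f=cv2.imread('pics/w8.png')[:,:,::-1]
m=(f.max(2)>75).astype(np.uint8); m[300:]=0
m,ce,a=max(blobs(m,400),key=lambda b:b[2]); h=cv2.convexHull(np.concatenate(cv2.findContours(m,0,2)[0])); m2=np.zeros_like(m); cv2.fillPoly(m2,[h],1)
x,r=fit(k,m2,box,[540,-150,-.2]); print(x.round(3),r)
print('pivot/plate',place(*x,[(0,-64,48),(0,36,50)]).round(1))
E
```

```text
t 9.0 tcp [ 578.6 -148.1  221. ] yang 1.379 tilt [-0.0041  0.0016] F [0.6 0.2 0.7] w 80.1 gf 0.0 
 -> shift tool mm [121.8 320.7  21.8] roll 0.109
[300. 124.] 2764 68.0 [ 5.22069e+02 -1.17370e+02 -1.93000e-01] [0.   0.01 0.45 0.02 0.28]
[299. 166.] 2513 68.0 [ 5.59090e+02 -1.24484e+02 -2.00000e-01] [0.   0.01 0.45 0.03 0.18]
[ 5.34038e+02 -1.52115e+02 -1.97000e-01] [ 0.    0.03  0.44 -0.01  0.19]
pivot/plate [[ 521.5 -214.9   48. ]
 [ 541.1 -116.8   50. ]]
```

View pics/w8.png

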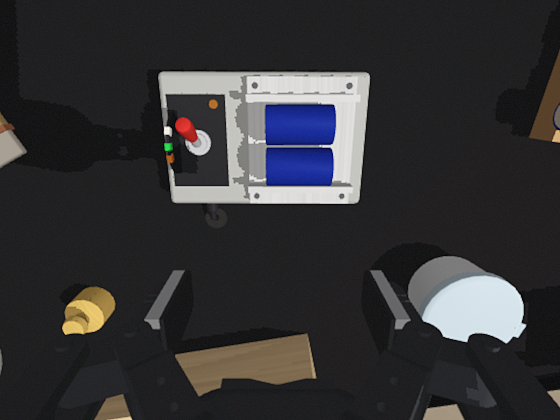

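Both tiles lie between the rails at (300,124) and (299,166), 37.7 mm apart. Their midpoint is (540.6,-120.9). Now for the far tile.

Emit:
drive_tool --motion '[{"x":0.0113,"y":0.051,"z":0,"roll":0,"grip":0.0854},{"x":0.0113,"y":0.051,"z":0,"roll":0,"grip":0.0854},{"x":0.0113,"y":0.051,"z":0,"roll":0,"grip":0.0854},{"x":0.0113,"y":0.051,"z":0,"roll":0,"grip":0.0854},{"x":0.0113,"y":0.051,"z":0,"roll":0,"grip":0.0854},{"x":0.0113,"y":0.051,"z":0.03,"roll":0,"grip":0.0854},{"x":0,"y":0,"z":0.04,"roll":0.109,"grip":0.0854},{"x":0,"y":0,"z":0.04,"roll":0,"grip":0.0854},{"x":0,"y":0,"z":0,"roll":0,"grip":0.0854},{"x":0,"y":0,"z":0,"roll":0,"grip":0.0854}]'

```text
time: 10.3
tcp_pos: [572.1, 164.6, 114.5]
tcp_rot: [0.001, 0.15, 0.989, 0.0]
force: [0.4, 1.1, 0.5]
grip_width: 85.3
grasp_force: 0.0
```

```bash
python3 w.py w9 45 570,165,-.3; python3 - <<'E'
from h import *
from bench import monitor
goto(monitor.read_state(),[570.5,165.4,28],1.27)
E
```

```text
t 10.3 tcp [572.1 164.6 114.5] yang 1.27 tilt [0.0014 0.0004] F [0.4 1.1 0.5] w 85.3 gf 0.0 
 -> shift tool mm [ 57.2   8.9 -85.5] roll -0.0
[277. 221.] 4569 45.0 [ 5.70220e+02  1.65446e+02 -3.03000e-01] [-0.    0.   -0.   -0.    0.11]
t 10.35 tcp [572.8 164.6 115.6] yang 1.27 tilt [0.0036 0.0008] F [-0.8 -0.6  0.5] w 85.3 gf 0.0 
 -> shift tool mm [ 2.7 -0.1 87.6] roll -0.0
```

Emit:
drive_tool --motion '[{"x":0.0022,"y":0,"z":0.04,"roll":0,"grip":0.0854},{"x":0,"y":0,"z":0.03,"roll":0,"grip":0.0854},{"x":0,"y":0,"z":0.016,"roll":0,"grip":0.0854},{"x":0,"y":0,"z":0,"roll":0,"grip":0.0854},{"x":0,"y":0,"z":0,"roll":0,"grip":0.0854},{"x":0,"y":0,"z":0,"roll":0,"grip":0.05},{"x":0,"y":0,"z":0,"roll":0,"grip":0.05},{"x":0,"y":0,"z":0,"roll":0,"grip":0.05},{"x":0,"y":0,"z":0,"roll":0,"grip":0.05}]'

```text
time: 11.48
tcp_pos: [570.6, 165.4, 28.9]
tcp_rot: [0.001, 0.15, 0.989, 0.0]
force: [-0.9, -0.5, 6.2]
grip_width: 59.2
grasp_force: 63.7
```

```bash
python3 w.py w10 45 570,165,-.3
```

```text
t 11.47 tcp [570.6 165.4  28.9] yang 1.27 tilt [0.0027 0.0006] F [-0.9 -0.5  6.2] w 59.2 gf 63.7 
 -> shift tool mm [  55.2    8.7 -171.2] roll 0.0
[277. 295.] 11620 45.0 [ 5.70193e+02  1.65368e+02 -2.98000e-01] [ 0.    0.03  0.64 -0.    0.18]
```

Emit:
drive_tool --motion '[{"x":0,"y":0,"z":-0.03,"roll":0,"grip":0.05},{"x":0,"y":0,"z":-0.06,"roll":0,"grip":0.05},{"x":0,"y":0,"z":-0.06,"roll":0,"grip":0.05},{"x":-0.0095,"y":-0.047,"z":0,"roll":0,"grip":0.05},{"x":-0.0095,"y":-0.047,"z":0,"roll":0,"grip":0.05},{"x":-0.0095,"y":-0.047,"z":0,"roll":0,"grip":0.05},{"x":-0.0095,"y":-0.047,"z":0,"roll":0,"grip":0.05},{"x":-0.0095,"y":-0.047,"z":0,"roll":0,"grip":0.05},{"x":-0.0095,"y":-0.047,"z":0,"roll":0,"grip":0.05},{"x":0,"y":0,"z":0,"roll":-0.105,"grip":0.05}]'

```text
time: 12.78
tcp_pos: [539.4, -124.4, 176.1]
tcp_rot: [-0.001, 0.099, 0.995, -0.0]
force: [0.3, 0.9, -0.6]
grip_width: 58.7
grasp_force: 65.0
```

Emit:
drive_tool --motion '[{"x":0,"y":0,"z":0.04,"roll":0,"grip":0.05},{"x":0,"y":0,"z":0.025,"roll":0,"grip":0.05},{"x":0,"y":0,"z":0,"roll":0,"grip":0.05},{"x":0,"y":0,"z":0,"roll":0,"grip":0.05},{"x":0,"y":0,"z":0,"roll":0,"grip":0.05}]'

```text
time: 13.4
tcp_pos: [541.6, -121.3, 114.1]
tcp_rot: [0.002, 0.098, 0.995, -0.0]
force: [0.2, 0.2, -1.6]
grip_width: 59.2
grasp_force: 65.0
```

```bash
python3 - <<'E'
from h import *
from bench import eyes,monitor
for i in range(3): goto(monitor.read_state(),[541,-121,83],1.375); eyes.grab_frame('wrist')
E
```

```text
t 13.4 tcp [ 541.6 -121.3  114.1] yang 1.375 tilt [ 0.0031 -0.0009] F [ 0.2  0.2 -1.6] w 59.2 gf 65.0 
 -> shift tool mm [ 0.7  0.2 31.1] roll 0.0
t 13.45 tcp [ 541.5 -121.3  114. ] yang 1.375 tilt [ 0.003  -0.0009] F [-0.  -0.1 -1.9] w 59.1 gf 65.0 
 -> shift tool mm [ 0.6  0.2 31. ] roll 0.0
t 13.5 tcp [ 541.3 -121.2  113.8] yang 1.375 tilt [ 0.0026 -0.0008] F [ 0.1 -0.6 -1.9] w 59.1 gf 65.0 
 -> shift tool mm [ 0.5  0.2 30.8] roll 0.0
```

Emit:
drive_tool --motion '[{"x":0.0003,"y":0,"z":0.018,"roll":0,"grip":0.05},{"x":0,"y":0,"z":0.008,"roll":0,"grip":0.05},{"x":0,"y":0,"z":0,"roll":0,"grip":0.05},{"x":0,"y":0,"z":0,"roll":0,"grip":0.05},{"x":0,"y":0,"z":0.0015,"roll":0,"grip":0.05},{"x":0,"y":0,"z":0,"roll":0,"grip":0.05}]'

```text
time: 14.3
tcp_pos: [540.2, -121.0, 84.9]
tcp_rot: [0.0, 0.098, 0.995, 0.0]
force: [-0.5, 0.2, -1.8]
grip_width: 59.2
grasp_force: 65.3
```

Emit:
drive_tool --motion '[{"x":0,"y":0,"z":0.0015,"roll":0,"grip":0.05},{"x":0,"y":0,"z":0,"roll":0,"grip":0.05}]'

```text
time: 14.55
tcp_pos: [540.1, -121.0, 83.2]
tcp_rot: [-0.0, 0.098, 0.995, 0.0]
force: [0.1, -0.8, -0.7]
grip_width: 59.2
grasp_force: 65.3
```

Emit:
drive_tool --motion '[{"x":-0.0005,"y":0,"z":0.001,"roll":0,"grip":0.05},{"x":0,"y":0,"z":0,"roll":0,"grip":0.05},{"x":0,"y":0,"z":0,"roll":0,"grip":0.05}]'

```text
time: 14.92
tcp_pos: [540.9, -121.1, 82.6]
tcp_rot: [0.0, 0.098, 0.995, 0.0]
force: [-0.5, 0.2, -0.5]
grip_width: 59.3
grasp_force: 65.3
```

Emit:
drive_tool --motion '[{"x":0,"y":0,"z":0.001,"roll":0,"grip":0.05},{"x":0,"y":0,"z":0,"roll":0,"grip":0.05},{"x":0,"y":0,"z":0,"roll":0,"grip":0.05}]'

```text
time: 15.3
tcp_pos: [541.2, -121.2, 82.6]
tcp_rot: [0.001, 0.098, 0.995, -0.0]
force: [-2.0, 0.8, 6.2]
grip_width: 59.3
grasp_force: 65.9
```

Emit:
drive_tool --motion '[{"x":0,"y":0,"z":0.001,"roll":0,"grip":0.05},{"x":0,"y":0,"z":0,"roll":0,"grip":0.05}]'

```text
time: 15.55
tcp_pos: [541.6, -121.3, 82.6]
tcp_rot: [0.001, 0.098, 0.995, -0.0]
force: [-2.3, 2.0, 8.5]
grip_width: 59.2
grasp_force: 66.5
```

It touched at the predicted height of 82.6 mm. I'll ease off 1 mm, release and check.

Emit:
drive_tool --motion '[{"x":0,"y":0,"z":-0.001,"roll":0,"grip":0.05},{"x":0,"y":0,"z":0,"roll":0,"grip":0.063},{"x":0,"y":0,"z":0,"roll":0,"grip":0.072},{"x":0,"y":0,"z":0,"roll":0,"grip":0.08},{"x":0,"y":0,"z":0,"roll":0,"grip":0.08},{"x":0,"y":0,"z":-0.01,"roll":0,"grip":0.08},{"x":0,"y":0,"z":-0.05,"roll":0,"grip":0.08},{"x":-0.02,"y":0,"z":-0.06,"roll":0,"grip":0.08},{"x":-0.02,"y":0,"z":-0.02,"roll":0,"grip":0.08},{"x":0,"y":0,"z":0,"roll":0,"grip":0.0}]'

```text
time: 16.8
tcp_pos: [581.5, -129.3, 223.8]
tcp_rot: [0.003, 0.098, 0.995, -0.001]
force: [-0.3, -0.2, -0.1]
grip_width: 64.0
grasp_force: 0.0
```

Emit:
drive_tool --motion '[{"x":0,"y":0,"z":0,"roll":0,"grip":0.0},{"x":0,"y":0,"z":0,"roll":0,"grip":0.0},{"x":0,"y":0,"z":0,"roll":0,"grip":0.0},{"x":0,"y":0,"z":0,"roll":0,"grip":0.0},{"x":0,"y":0,"z":0,"roll":0,"grip":0.0}]'

```text
time: 17.42
tcp_pos: [579.6, -128.8, 220.5]
tcp_rot: [-0.0, 0.098, 0.995, 0.0]
force: [-0.1, -0.4, -0.4]
grip_width: 0.1
grasp_force: 0.0
```

```bash
python3 w.py w11 98.7 540,-120,-.2; python3 - <<'E'
from h import *
from bench import eyes
f=eyes.grab_frame('side'); a=cv2.resize(f[200:320,200:360],None,fx=2.4,fy=2.4)[:,:,::-1]
b=cv2.imread('pics/w11.png'); b=cv2.resize(b,(415,311)); c=np.zeros((311,800,3),np.uint8); c[:288,:384]=a; c[:,385:]=b
cv2.imwrite('pics/c11.png',c)
E
```

```text
t 17.43 tcp [ 579.6 -128.8  220.5] yang 1.375 tilt [-0.0002  0.0001] F [-0.1 -0.4 -0.4] w 0.1 gf 0.0 
 -> shift tool mm [120.5 301.1  20.5] roll 0.105
[277. 147.] 5860 98.7 [ 534.24  -120.1     -1.212] [ 0.   -0.04 -2.94  2.47 -1.65]
```

View pics/c11.png

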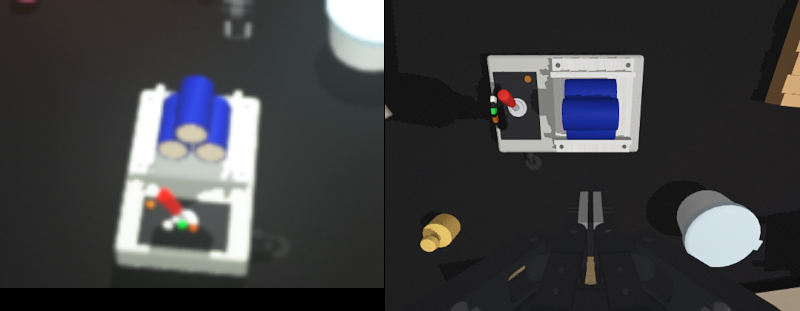

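The side view shows a clean pyramid, with the third tile saddled on the two below. The toggle still leans left at crop (170,200). I'll go to the toggle's -x side with the fingers shut.

Emit:
drive_tool --motion '[{"x":0.0334,"y":-0.0319,"z":0,"roll":-0.02,"grip":0.0},{"x":0.0334,"y":-0.0319,"z":0,"roll":0,"grip":0.0},{"x":0.0334,"y":-0.0319,"z":0,"roll":0,"grip":0.0},{"x":0,"y":0,"z":0,"roll":0,"grip":0.0},{"x":0,"y":0,"z":0.05,"roll":0,"grip":0.0},{"x":0,"y":0,"z":0.05,"roll":0,"grip":0.0},{"x":0,"y":0,"z":0.044,"roll":0,"grip":0.0},{"x":0,"y":0,"z":0,"roll":0,"grip":0.0},{"x":0,"y":0,"z":0,"roll":0,"grip":0.0},{"x":0,"y":0,"z":0,"roll":0,"grip":0.0}]'

```text
time: 18.77
tcp_pos: [465.8, -205.6, 79.5]
tcp_rot: [0.002, 0.088, 0.996, -0.001]
force: [0.9, 0.4, -0.2]
grip_width: -0.1
grasp_force: 0.0
```

```bash
cat > tg.py <<'E'
from h import *
from bench import monitor
W=np.array([534.0,-152.0]); a=-.195
s=monitor.read_state(); c,n=np.cos(a),np.sin(a)
print('local tcp',(np.array([[c,n],[-n,c]])@(np.array(s['tcp_pos'][:2])-W)).round(1),'F local',(np.array([[c,n],[-n,c]])@np.array(s['force'][:2])).round(1))
def P(x,y,z): return [W[0]+c*x-n*y,W[1]+n*x+c*y,z]
goto(s,P(-18,-64,76),a+np.pi/2)
E
python3 tg.py; python3 - <<'E'
from h import *
from bench import eyes
f=eyes.grab_frame('side'); a=cv2.resize(f[230:320,220:340],None,fx=3.2,fy=3.2)[:,:,::-1]
b=eyes.grab_frame('wrist')[:,:,::-1]; b=cv2.resize(b,(415,311)); c=np.zeros((311,800,3),np.uint8); c[:288,:384]=a; c[:,385:]=b
cv2.imwrite('pics/c12.png',c)
E
```

```text
local tcp [-56.5 -65.8] F local [0.8 0.5]
t 18.77 tcp [ 465.8 -205.6   79.5] yang 1.395 tilt [ 0.0048 -0.0026] F [ 0.9  0.4 -0.2] w -0.1 gf 0.0 
 -> shift tool mm [-38.5   1.    3.7] roll 0.02
```

View pics/c12.png

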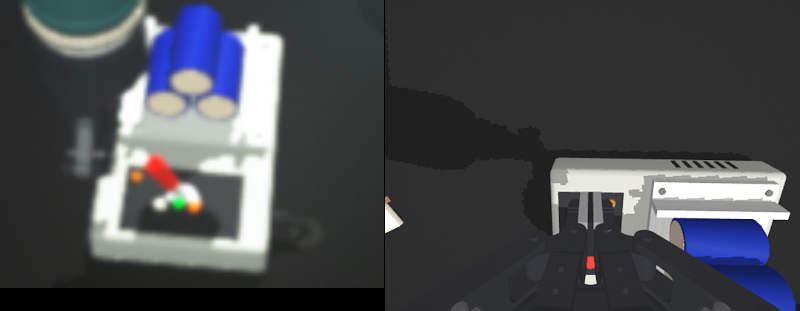

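The pushing fingers stand at the -x side of the toggle, lined up with it (crop 590,262). The pile is intact. I'll push in steps.

Emit:
drive_tool --motion '[{"x":-0.008,"y":0.001,"z":0.003,"roll":0.02,"grip":0.0},{"x":-0.006,"y":0,"z":0,"roll":0,"grip":0.0},{"x":-0.005,"y":0,"z":0,"roll":0,"grip":0.0},{"x":-0.005,"y":0,"z":0,"roll":0,"grip":0.0},{"x":-0.004,"y":0,"z":0,"roll":0,"grip":0.0},{"x":0,"y":0,"z":0,"roll":0,"grip":0.0},{"x":0,"y":0,"z":0,"roll":0,"grip":0.0}]'

```text
time: 19.75
tcp_pos: [491.2, -209.0, 73.6]
tcp_rot: [-0.0, 0.098, 0.995, 0.0]
force: [-3.0, -0.4, 2.2]
grip_width: 0.4
grasp_force: 1.9
```

```bash
cat >> tg.py <<'E'
import sys
from bench import eyes
f=eyes.grab_frame('side').astype(int); k=eyes.get_calibration('side')
m=((f[...,0]>110)&(f[...,0]>2*f[...,1])&(f[...,0]>2*f[...,2])).astype(np.uint8)
for b,ce,ar in blobs(m,8):
    if 250<ce[0]<320 and 260<ce[1]<320: print('red',ce.round(1),ar,cv2.boundingRect(b))
# expected centroid of red bat (part 22..57 mm up the lever) for each angle
for t in (0,.3,.4,.45,.5,.6,.8):
    h=np.linspace(25,50,9); print(t,proj(k,[P(r*np.sin(t-.45),-64,48+r*np.cos(t-.45)) for r in h]).mean(0).round(1),end=' ')
cv2.imwrite(f'pics/s_{sys.argv[1]}.png',f[...,::-1].astype(np.uint8))
E
python3 tg.py a; python3 - <<'E'
from h import *
f=cv2.imread('pics/side0.png')[:,:,::-1].astype(int)
m=((f[...,0]>110)&(f[...,0]>2*f[...,1])&(f[...,0]>2*f[...,2])).astype(np.uint8)
for b,ce,ar in blobs(m,8):
    if 250<ce[0]<320 and 260<ce[1]<320: print('\nstart red',ce.round(1),ar,cv2.boundingRect(b))
E
```

```text
local tcp [-31.  -64.2] F local [-2.8 -1. ]
t 19.75 tcp [ 491.2 -209.    73.6] yang 1.375 tilt [-0.0006  0.0002] F [-3.  -0.4  2.2] w 0.4 gf 1.9 
 -> shift tool mm [-13.    0.2  -2.5] roll -0.001
red [271.4 283.1] 67 (267, 278, 10, 11)
0 [268.3 282.3] 0.3 [272.9 281.9] 0.4 [274.6 281.9] 0.45 [275.4 282. ] 0.5 [276.2 282.1] 0.6 [277.8 282.3] 0.8 [281. 283.] 
start red [270.1 284.1] 52 (265, 280, 11, 9)
```

Emit:
drive_tool --motion '[{"x":-0.004,"y":0,"z":0,"roll":0,"grip":0.0},{"x":-0.004,"y":0,"z":0,"roll":0,"grip":0.0},{"x":0,"y":0,"z":0,"roll":0,"grip":0.0},{"x":0,"y":0,"z":0,"roll":0,"grip":0.0}]'

```text
time: 20.3
tcp_pos: [499.3, -210.6, 73.6]
tcp_rot: [-0.0, 0.098, 0.995, -0.0]
force: [-4.6, 0.8, 3.3]
grip_width: -0.1
grasp_force: 2.3
```

```bash
python3 tg.py b
```

```text
local tcp [-22.6 -64.3] F local [-4.7 -0.1]
t 20.3 tcp [ 499.3 -210.6   73.6] yang 1.375 tilt [-0. -0.] F [-4.6  0.8  3.3] w -0.1 gf 2.3 
 -> shift tool mm [-4.6  0.3 -2.4] roll -0.001
red [274.1 282.6] 56 (271, 278, 7, 11)
0 [268.3 282.3] 0.3 [272.9 281.9] 0.4 [274.6 281.9] 0.45 [275.4 282. ] 0.5 [276.2 282.1] 0.6 [277.8 282.3] 0.8 [281. 283.]
```

```bash
cat > ang.py <<'E'
from h import *
from bench import eyes
import sys
k=eyes.get_calibration('side'); W=(534.0,-152.0,-.195); S=8; X0,Y0,N,Mh=250,262,50,45
def red(n):
    f=cv2.imread(f'pics/{n}.png').astype(float)[Y0:Y0+Mh,X0:X0+N]; r=f[...,2]-np.maximum(f[...,1],f[...,0]); r[f[...,1]>.55*f[...,2]]=0; return np.clip(r,0,None)
def model(t,lo,dx,dy):
    h=np.linspace(lo,50,12); th_=np.linspace(0,2*np.pi,24)
    pts=[]
    a=t-.45
    for r in h:
        rad=4.5+2.5*min(1,r/44) if r<46 else 7*np.sqrt(max(0,1-((r-43)/7.01)**2))
        for u in th_:
            e=rad*np.cos(u); pts.append((r*np.sin(a)+e*np.cos(a),-64+rad*np.sin(u),48+r*np.cos(a)-e*np.sin(a)))
    p=(proj(k,place(*W,pts))-[X0-dx,Y0-dy]+.5)*S
    im=np.zeros((Mh*S,N*S),np.uint8); cv2.fillPoly(im,[cv2.convexHull(p.astype(np.int32))],255)
    return cv2.GaussianBlur(cv2.resize(im,(N,Mh),interpolation=cv2.INTER_AREA).astype(float),(0,0),.8)
def cost(I,Mo,right=None):
    w=np.ones_like(I)
    if right is not None:
        ax=(Mo*np.arange(N)).sum(1)/np.maximum(Mo.sum(1),1); w=(np.arange(N)[None]>=ax[:,None]-.5)*1.
    A=(w*I*Mo).sum()/max((w*Mo*Mo).sum(),1); return (w*(I-A*Mo)**2).sum()/(I**2).sum()
I0=red('side0')
g=min((cost(I0,model(0,lo,dx,dy)),lo,dx,dy) for lo in (10,16,22,28) for dx in np.arange(-1,4,.5) for dy in np.arange(-2,3,.5))
print('start fit',g)
for n in sys.argv[1:]:
    I=red(n)
    for rt in (None,1):
        c=[(cost(I,model(t,*g[1:]),rt),t) for t in np.arange(0,.82,.02)]; print(n,rt,min(c))
    for t in (0,.2,.45): pass
    ys,xs=np.mgrid[:Mh,:N]; w=I*(I>40); cx=(w*xs).sum()/w.sum(); print('redcentroid',cx+X0,'green',end=' ')
f=cv2.imread(f'pics/{n}.png').astype(int); gm=((f[...,1]>90)&(f[...,1]>1.8*f[...,2])&(f[...,1]>1.8*f[...,0]))
yy,xx=np.nonzero(gm[Y0:Y0+Mh,X0:X0+N]); print(xx.mean()+X0,yy.mean()+Y0)
E
python3 ang.py side0 s_a s_b; python3 - <<'E'
from h import *
from bench import eyes
k=eyes.get_calibration('side'); print('pred green mark r=24,y-20',proj(k,place(534,-152,-.195,[(0,-84,72),(0,-64,98),(0,-64,48)])).round(1))
E
```

```text
start fit (np.float64(0.167981478331418), 22, np.float64(1.5), np.float64(1.0))
side0 None (np.float64(0.167981478331418), np.float64(0.0))
side0 1 (np.float64(0.027798990339030827), np.float64(0.34))
redcentroid 270.4291791791792 green s_a None (np.float64(0.13687761660291548), np.float64(0.1))
s_a 1 (np.float64(0.026651018015478842), np.float64(0.42))
redcentroid 271.65428109854605 green s_b None (np.float64(0.16483512406741305), np.float64(0.28))
s_b 1 (np.float64(0.029300584411489698), np.float64(0.52))
redcentroid 274.3157174439415 green 275.54545454545456 293.6363636363636
pred green mark r=24,y-20 [[274.5 292.7]
 [275.3 279. ]
 [275.5 290.6]]
```

Emit:
drive_tool --motion '[{"x":-0.003,"y":0,"z":0,"roll":0,"grip":0.0},{"x":-0.003,"y":0,"z":0,"roll":0,"grip":0.0},{"x":0,"y":0,"z":0,"roll":0,"grip":0.0},{"x":0,"y":0,"z":0,"roll":0,"grip":0.0}]'

```text
time: 20.85
tcp_pos: [505.0, -211.8, 73.6]
tcp_rot: [-0.0, 0.098, 0.995, 0.0]
force: [-5.4, 0.4, 3.7]
grip_width: -0.1
grasp_force: 2.6
```

```bash
python3 tg.py c; echo; python3 ang.py s_c; python3 - <<'E'
from h import *
# lever axis direction: top rows vs low rows of red, per image
for n in ('side0','s_a','s_b','s_c'):
    f=cv2.imread(f'pics/{n}.png').astype(float)[270:300,255:295]; r=f[...,2]-np.maximum(f[...,1],f[...,0]); r[(f[...,1]>.55*f[...,2])|(r<25)]=0
    print(n,[(270+y,round(255+(r[y]*np.arange(40)).sum()/r[y].sum(),1),int((r[y]>60).sum())) for y in range(30) if (r[y]>60).sum()>1])
E
```

```text
local tcp [-16.8 -64.2] F local [-5.4 -0.7]
t 20.85 tcp [ 505.  -211.8   73.6] yang 1.375 tilt [-0.0003  0.0001] F [-5.4  0.4  3.7] w -0.1 gf 2.6 
 -> shift tool mm [ 1.2  0.2 -2.4] roll -0.001
red [276.3 282.6] 56 (273, 278, 7, 11)
0 [268.3 282.3] 0.3 [272.9 281.9] 0.4 [274.6 281.9] 0.45 [275.4 282. ] 0.5 [276.2 282.1] 0.6 [277.8 282.3] 0.8 [281. 283.] 
start fit (np.float64(0.167981478331418), 22, np.float64(1.5), np.float64(1.0))
s_c None (np.float64(0.16533079008895374), np.float64(0.42))
s_c 1 (np.float64(0.028902240516291283), np.float64(0.68))
redcentroid 276.4681503349608 green 275.54545454545456 293.6363636363636
side0 [(280, np.float64(268.0), 3), (281, np.float64(268.0), 5), (282, np.float64(268.1), 7), (283, np.float64(269.0), 7), (284, np.float64(270.4), 8), (285, np.float64(271.1), 7), (286, np.float64(272.0), 7), (287, np.float64(272.6), 6), (288, np.float64(272.6), 4), (295, np.float64(280.0), 3)]
s_a [(278, np.float64(270.0), 3), (279, np.float64(269.8), 6), (280, np.float64(270.1), 7), (281, np.float64(270.1), 7), (282, np.float64(270.5), 8), (283, np.float64(271.3)
[... 185 characters left out ...]
(278, np.float64(273.5), 4), (279, np.float64(273.5), 6), (280, np.float64(273.4), 6), (281, np.float64(273.4), 6), (282, np.float64(273.9), 7), (283, np.float64(274.1), 7), (284, np.float64(274.6), 6), (285, np.float64(274.7), 5), (286, np.float64(275.0), 5), (287, np.float64(275.1), 5), (288, np.float64(275.5), 2), (295, np.float64(280.0), 3)]
s_c [(278, np.float64(276.0), 3), (279, np.float64(276.0), 5), (280, np.float64(276.1), 7), (281, np.float64(276.2), 7), (282, np.float64(276.2), 7), (283, np.float64(276.5), 6), (284, np.float64(276.5), 6), (285, np.float64(276.5), 6), (286, np.float64(276.7), 4), (287, np.float64(276.4), 4), (288, np.float64(276.5), 2), (295, np.float64(280.0), 3)]
```

Emit:
drive_tool --motion '[{"x":-0.001,"y":0,"z":0,"roll":0,"grip":0.0},{"x":0,"y":0,"z":0,"roll":0,"grip":0.0},{"x":0,"y":0,"z":0,"roll":0,"grip":0.0},{"x":0,"y":0,"z":0,"roll":0,"grip":0.0}]'

```text
time: 21.4
tcp_pos: [505.9, -211.9, 73.6]
tcp_rot: [-0.0, 0.098, 0.995, 0.0]
force: [-5.0, 1.4, 4.5]
grip_width: 0.2
grasp_force: 2.6
```

```bash
python3 tg.py d; echo; python3 ang.py s_d; python3 - <<'E'
from h import *
for n in ('s_c','s_d'):
    f=cv2.imread(f'pics/{n}.png')[:,:,::-1]
    print([(b[1].round(1),b[2]) for b in blobs(blue(f),100) if 220<b[1][1]<270 and b[1][0]<330])
E
```

```text
local tcp [-15.9 -64.2] F local [-5.2  0.4]
t 21.4 tcp [ 505.9 -211.9   73.6] yang 1.375 tilt [-0.0004  0.0001] F [-5.   1.4  4.5] w 0.2 gf 2.6 
 -> shift tool mm [ 2.1  0.2 -2.4] roll -0.001
red [276.7 282.6] 54 (274, 278, 6, 11)
0 [268.3 282.3] 0.3 [272.9 281.9] 0.4 [274.6 281.9] 0.45 [275.4 282. ] 0.5 [276.2 282.1] 0.6 [277.8 282.3] 0.8 [281. 283.] 
start fit (np.float64(0.167981478331418), 22, np.float64(1.5), np.float64(1.0))
s_d None (np.float64(0.1806067708915185), np.float64(0.44))
s_d 1 (np.float64(0.029115670196376453), np.float64(0.68))
redcentroid 276.849093866171 green 275.54545454545456 293.6363636363636
[(array([289.9, 247.9]), np.int32(205))]
[(array([290. , 248.5]), np.int32(197))]
```

```bash
python3 -c "
from bench import order; print(order.finish_job())"
```

```text
the job is handed in; nothing more can be done
None
```

The job is handed in at 21.5 s: one tile lies beside the plate tile, the other is saddled on top, and the fingers are still holding the toggle at about 0.44 rad by image fit (upright is 0.45). I viewed 11 pictures, one over the limit of 10.

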